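Switch the bead feeder to the empty tray

ROBOT

A 7-joint arm with a two-finger parallel gripper is mounted at the origin on a cart in front of the work surface, level with it; the furniture and walls round the work are solid. World frame = base frame: x ahead of the robot, y to its left, z up, the work surface at z = 0. Lengths are in mm, angles in rad, forces in N, time in s.
With the tool pointing down it reaches from about 400 to 875 mm from the base axis. Payload 4.4 kg.
Tool frame: the origin (TCP) lies at the very end of the fingers, on their centre line; the grasp point (between the pads) lies ctrl.grip_point_offset behind it (ctrl.grip_point_offset is the distance from the TCP to the grasp point, in mm); z points along the fingers, y is the line along which they close (so a half turn about z gives the same grasp; the last joint's range is limited). The gripper opens to 85 mm and grips with 20 to 120 N. Pads are 22 mm wide; open, the fingers measure 114 mm over their backs; the gripper's body (76 mm by 85 mm) begins 54 mm behind the grasp point. The pads swing forward as they close: fully open they stand 13 mm farther back than shut.
Start: joints at [1.138, 0.628, 0.038, 1.517, -0.027, 0.996, -0.02], TCP at [233.138, -606.766, 231.313] pointing down, gripper open.
Joint ranges: [-3.06, 3.06], [-0.37, 2.12], [-1.25, 1.32], [0.18, 2.47], [-1.1, 4.24], [0.23, 1.98], [-2.94, 2.94]. Speed limits (rad/s): [2.57, 2.57, 3.14, 3.14, 3.14, 3.14, 3.14].

INTERFACE

Orientations are given as [roll, pitch, yaw] about the fixed x, y, z axes, in that order (R = Rz(yaw) Ry(pitch) Rx(roll)).
In Python, from cell import read_state, cams, ctrl, models gives the robot as it stands. The module is installed in compiled form; this text tells all that it offers.
- The arm moves only by the tool pendant, called after "Emit:" as a command line: name --argument value ..., lists and objects as JSON in quotes. Schema: {"type":"object","properties":{"segments":{"type":"object","properties":{"x":{"type":"array","items":{"type":"number"},"minItems":1,"maxItems":12},"y":{"type":"array","items":{"type":"number"},"minItems":1,"maxItems":12},"z":{"type":"array","items":{"type":"number"},"minItems":1,"maxItems":12},"ax":{"type":"array","items":{"type":"number"},"minItems":1,"maxItems":12},"ay":{"type":"array","items":{"type":"number"},"minItems":1,"maxItems":12},"az":{"type":"array","items":{"type":"number"},"minItems":1,"maxItems":12},"aperture":{"type":"array","items":{"type":"number"},"minItems":1,"maxItems":12}},"additionalProperties":false,"required":["x","y","z","ax","ay","az","aperture"]},"only":{"type":"string"},"quiet":{"type":"boolean"},"lines":{"type":"string"}},"required":["segments"],"additionalProperties":false}. segments is an object with one list for each field, all of the same length, 1 to 12, a row being the entries at one place: x, y, z (the shift in mm), ax, ay, az (a rotation vector in rad), aperture (the finger opening in mm); each row shifts and turns the commanded pose from where the row before left it, along the tool's axes as they then stand; what a row does not reach is not made up. A row lasts 1/10 s, in which the tool goes at most 50 mm and 0.15 rad, less where a joint would pass 70% of its speed; a pose out of reach is approached as far as the arm can. The fingers move at their own pace and stop on an object; the grip force is fixed at half the most. Time passes only in rows, so rows that do not move let the fingers close. The tool returns the time, the measured TCP pose, the force, the opening and the grip force at its end. only (a regular expression) keeps the lines of the reply that match it, lines (a string "A,B") keeps lines A to B, and quiet returns only ok. Input that does not fit is refused with a message, and nothing moves.
- read_state(): the state, without advancing time (a new reading comes with each control period).
- cams.get_image(name): name is "scene" or "top"; returns (picture, depth): 400x640x3 uint8, blue, green, red; 400x640 float32, mm along the optical axis (not along the pixel's ray), 0 where there is no reading.
- cams.calibration(name): a dict with "fx", "fy", "cx", "cy" (pixels), "rvec" (rotation vector, rad) and "tvec" (3), from world to camera coordinates, as OpenCV has them. Camera axes: x right, y down, z forward; pixel columns grow to the right and rows downward; lengths in mm; the calibration is good to about 2 mm. A picture is of the moment at which its call begins. calibration takes no time and is no camera call.
- ctrl.finish_job(): hands the job in; it is judged then, once.
Trained networks look in the newest picture that a camera, given by its name, has taken for a name from the list of things; names that differ only in an ending like _2 or _b are one class to them, and where a whole thing is asked for, a point or a joint stands for the part that bears it (a point fixed in the world has none). Each returns a list of dicts, best first, with "confidence" (0 to 1); they miss things now and then, are a little off and sometimes report something else, mostly with a low value. They report only what shows in the picture. A call takes as long as a camera call.
- models.search_frame(thing, camera): "extent" ([left, top, right, bottom] in pixels, round what is visible of it).
- models.mark_of(thing, camera): "position" ([column, row] in pixels: a listed point, or the origin of a listed thing).
The state is a dict: "clock": time; "qpos": joint angles; "qd": joint speeds; "tau": joint torques, N m; "eef_pos": TCP position; "tool_rot": TCP orientation; "force": force on the tool from outside, world axes, zero at the start; "torque": the same for the moment, N m; "width": finger opening in mm; "gripper_force": force on a finger pad.
Only numpy, scipy, OpenCV 4.12 (cv2) and the standard library are available. Lean on these libraries where they do the work, as an engineer would, in place of code of your own. Each camera call takes 0.05 s, during which the arm holds its last target. There are 200 camera calls.

TASK

The left (red) tray of the bead feeder is full. First press the raised yellow pad down to rock the seesaw gate fully over onto its other side, then push the orange post of the feed stop sideways, toward the red tray, all the way to its end, so that the three waiting beads roll by themselves down the other chute into the empty green tray. Only press and push: do not touch or lift the beads, and leave everything else on the table where it stands.

Things in the scene. Friction and masses are not known exactly. Their poses are not given: they have to be found in the camera images.
- sorter: Bead feeder, fixed. Origin on the table under the middle of its base plate (190 x 232 x 10 mm); x points to its back, y to its left (red, full tray), z up. Seesaw pivot along x at y = 0, z = 60 mm; catch board before it, 44 mm wide, x = -54 to -50 mm, top z = 110 mm; feed channel at y = 0, 30 mm wide, from x = 88 (rim z = 122 mm) down to x = -14 mm.
- pad_left (a point): Centre of the upper face of the left yellow press pad (36 mm in the feeder's x, 32 mm in y, 5 mm thick) of the seesaw gate, at the feeder's x = -70 mm, 55 mm left of the pivot. The pads stand out in front of the trough (toward the feeder's -x); above them nothing but air. Only its position matters.
- pad_right (a point): The same on the right yellow press pad, 55 mm right of the pivot. It is the raised one at the start, about z = 85 mm; when the gate is fully over it is at about z = 56 mm, and nothing is under it down to the base plate.
- gate (a joint): Tilt of the seesaw gate, rad, about the feeder's x axis, from -0.28 (left end down, feeds the red tray) to +0.28 (right end down, feeds the green tray), hard stops at both. It starts between -0.28 and -0.20. Its pivot is stiff (about 0.6 N at a pad): it stays where it is left.
- post_top (a point): Centre of the top of the upright orange post of the feed stop (12 mm diameter, 36 mm tall, its top at z = 148 mm, its foot at z = 112 mm), which stands on a plate 36 mm wide and 4 mm thick that closes the feed channel. At the start it is at the feeder's x = 12 mm, y = 0. Only its position matters.
- stop (a joint): Position of the feed stop, m: 0 closed, 0.05 fully open at a hard end. It slides toward the feeder's +y (left) when the post is pushed that way, takes 1 to 2 N, and stays where it is left. Beads are let go when it has moved some 30 mm.
- right_tray (a point): Centre of the inner floor of the empty green tray (inner 72 x 72 mm, walls up to 56 mm above the table), at the feeder's x = -30 mm, y = -156 mm; axes as the feeder's.
- left_tray (a point): The same point of the full red tray, at the feeder's y = +156 mm; 12 beads are fixed in it.
- bead_0_center (a point): Centre of blue bead 0 of three (ball, 18 mm diameter, 12 g) waiting in a row in the feed channel behind the stop; 0 is the lowest. They start with their tops at or below z = 118 mm.
- bead_1_center (a point): Centre of blue bead 1 of three (ball, 18 mm diameter, 12 g) waiting in a row in the feed channel behind the stop; 0 is the lowest. They start with their tops at or below z = 118 mm.
- bead_2_center (a point): Centre of blue bead 2 of three (ball, 18 mm diameter, 12 g) waiting in a row in the feed channel behind the stop; 0 is the lowest. They start with their tops at or below z = 118 mm.
- glue_bottle: Bystander: small white glue bottle with a blue tip, 30 mm diameter, 90 mm tall, standing behind one of the trays. Origin at its underside.
- ring_jar: Bystander: glass jar with a cork lid, 44 mm diameter, 63 mm tall, standing behind the other tray. Origin at its underside.
- marker: Bystander: black and red marker pen, 17 x 124 mm, lying at the back of the table. Origin at its underside.
- side_cutters: Bystander: blue side cutters, 43 x 131 x 10 mm, lying right of the bench vice. Origin at its underside.
- tape_roll: Bystander: roll of paper tape, 78 mm diameter, 18 mm tall, lying flat at the front right. Origin at its underside.
- hinged_tin: Bystander: flat red tin, 74 x 101 x 28 mm, at the front right. Origin at its underside.
- bead_0: Blue bead 0 itself (see bead_0_center for its centre).
- bead_1: Blue bead 1 itself (see bead_1_center for its centre).
- bead_2: Blue bead 2 itself (see bead_2_center for its centre).

How it is judged:
By the outcome, as a careful person would: the job done as asked, in the order asked, and still so for the second after the job is handed in, with the robot touching nothing.
It also fails if it takes over 43 s, if anything falls off the work surface, if the arm or the gripper's body presses on something with over 40 N, if the wrist force passes 120 N, or if a joint passes its speed limit or range.

## Working session

There is one attempt and no reset: what is moved stays moved. The work goes in short steps, Python scripts to look and compute and a tool call to move; the robot and the scene stay as the last step left them, time stands still between calls to the robot, and variables do not carry over. Pictures are saved under pics/ and viewed, at most 10 in all, crops included, and the job is handed in when it is done.

```bash
mkdir -p pics
```

Create h.py:
```python
import numpy as np, cv2
from cell import read_state, cams, ctrl, models
def cal(n):
    c=cams.calibration(n); K=np.array([[c['fx'],0,c['cx']],[0,c['fy'],c['cy']],[0,0,1.]])
    return K,cv2.Rodrigues(np.array(c['rvec'],float))[0],np.array(c['tvec'],float).ravel()
def ray(n,uv):
    K,R,t=cal(n); d=R.T@np.linalg.inv(K)@np.array([*uv,1.]); return -R.T@t,d
def at_z(n,uv,z):
    o,d=ray(n,uv); return o+d*(z-o[2])/d[2]
def at_depth(n,uv,dep):
    o,d=ray(n,uv); return o+d*dep
```

Run:
```python
from h import *
np.set_printoptions(precision=1,suppress=True)
Z=dict(sorter=0,pad_left=56,pad_right=85,post_top=148,right_tray=None,left_tray=None,bead_0_center=109)
for n in('scene','top'):
    im,d=cams.get_image(n); cv2.imwrite(f'pics/{n}0.png',im)
    for k,z in Z.items():
        for r in models.mark_of(k,n)[:2]:
            u=r['position']; q=d[int(round(u[1])),int(round(u[0]))] if 0<=u[1]<399 and 0<=u[0]<639 else 0
            print(n,k,round(r['confidence'],2),np.array(u),'depth',at_depth(n,u,q) if q else None,'z', at_z(n,u,z) if z is not None else '')
s=read_state();print(s['clock'],s['eef_pos'],s['tool_rot'],s['width'],ctrl.grip_point_offset)
```

```text
scene sorter 0.88 [315.6 242.9] depth [496.4 226.8  52.1] z [541.5 156.5   0. ]
scene pad_left 0.87 [322.6 245.9] depth [471.6 228.4  51. ] z [467.4 235.1  56. ]
scene pad_right 0.86 [339.2 217. ] depth [486.7 107.4  85.2] z [486.9 107.2  85. ]
scene post_top 0.4 [308.5 199. ] depth [724.5 -82.    4.3] z [564.2 159.1 148. ]
scene right_tray 0.58 [344.  221.5] depth [529.8  -3.3   4. ] z 
scene left_tray 0.66 [298.3 268.5] depth [470.5 353.6  47.4] z 
scene left_tray 0.52 [314.6 241.8] depth [500.8 225.4  53.6] z 
scene bead_0_center 0.44 [316. 245.] depth [499.  220.6  40.7] z [440.7 311.9 109. ]
top sorter 0.9 [277.2 208.8] depth [543.5 162.1  85.5] z [555.7 169.2   0. ]
top sorter 0.47 [276.6 183. ] depth [608.5 163.3 113.3] z [632.2 173.1   0. ]
top pad_left 0.63 [256.  235.4] depth [473.7 220.8  52.7] z [473.4 220.4  56. ]
top pad_right 0.76 [293.5 232.6] depth [480.1 116.9  85.5] z [480.2 116.9  85. ]
top pad_right 0.31 [257.4 234.2] depth [477.  217.   53.2] z [474.5 212.9  85. ]
top post_top 0.36 [272.6 197.8] depth [561.9 168.9 152.7] z [562.7 169.3 148. ]
top right_tray 0.76 [333.  215.2] depth [538.9   7.    3.7] z 
top right_tray 0.41 [270.3 195.5] depth [575.9 179.6 106.5] z 
top left_tray 0.73 [223.6 224.9] depth [504.5 318.   19.9] z 
top bead_0_center 0.72 [274.  183.6] depth [606.7 170.1 113.8] z [607.7 170.5 109. ]
top bead_0_center 0.35 [295.8 232.8] depth [479.8 110.8  84.5] z [477.8 109.9 109. ]
0.8 [ 233.1 -606.8  231.3] [ 3.1 -0.   0.4] 85.54849176387968 18.700000000000003
```

Run:
```python
from h import *
a=cv2.imread('pics/top0.png')[130:290,170:380]; b=cv2.imread('pics/scene0.png')
cv2.imwrite('pics/topc.png',cv2.resize(a,(787,600),interpolation=cv2.INTER_CUBIC))
```

```text
(no output)
```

View pics/topc.png

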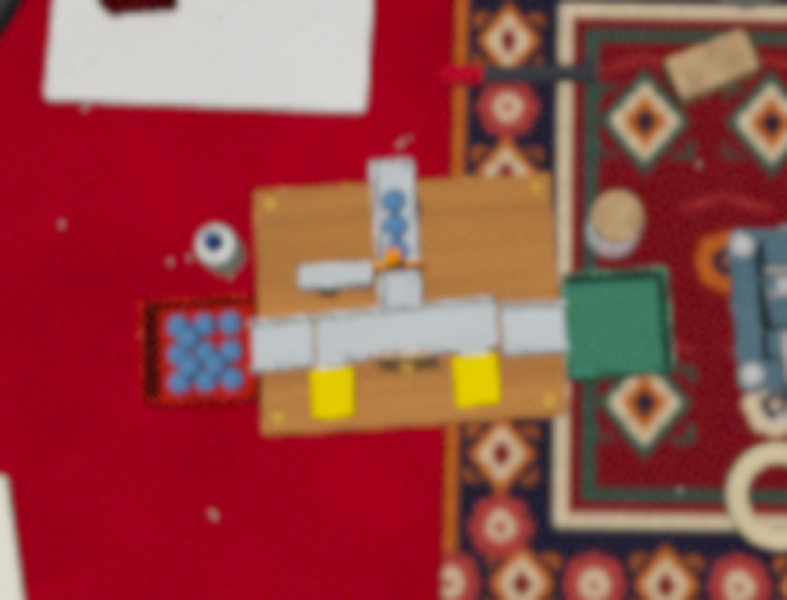

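View pics/scene0.png

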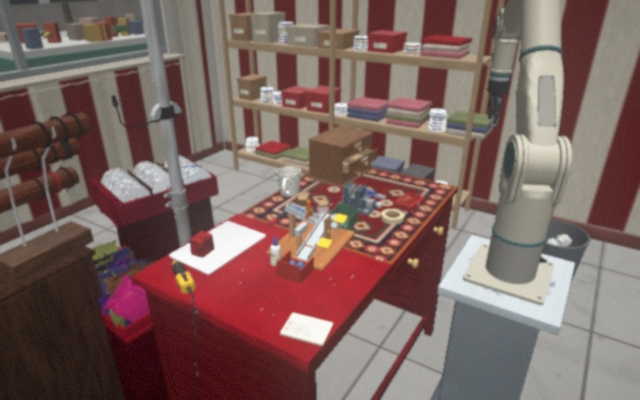

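View pics/top0.png

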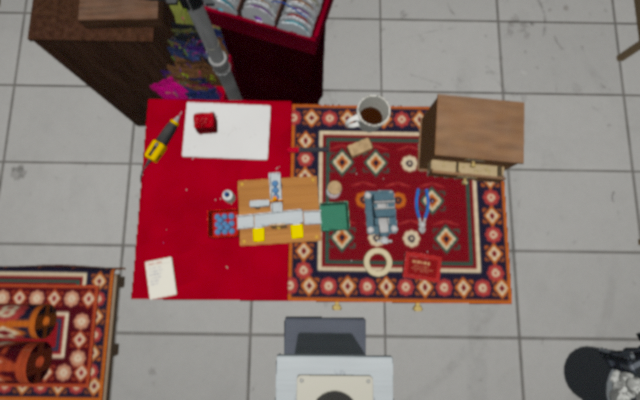

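The top view shows the feeder upright. In the full picture the right pad is near (297,231), the left pad (259,234), the post (275,199), the green tray (335,216) and the red tray (223,223). I'll fit the feeder pose to those points.

Create fit.py:
```python
from h import *
from scipy.optimize import least_squares
np.set_printoptions(precision=1,suppress=True)
def blobs(im,d,lo,hi,roi,mina=6):
    hsv=cv2.cvtColor(im,cv2.COLOR_BGR2HSV); m=cv2.inRange(hsv,lo,hi); k=np.zeros_like(m); x0,y0,x1,y1=roi; k[y0:y1,x0:x1]=m[y0:y1,x0:x1]
    n,l,s,c=cv2.connectedComponentsWithStats(k)
    return [(s[i,4],c[i],np.median(d[l==i])) for i in range(1,n) if s[i,4]>=mina]
if __name__=='__main__':
    im=cv2.imread('pics/top0.png'); im2,d=cams.get_image('top'); n='top'
    P=[]
    for nm,lo,hi,roi,z in [('yellow',(24,150,120),(34,255,255),(240,215,310,250),None),('green',(60,80,30),(90,255,255),(310,195,355,240),None),('orange',(8,150,150),(20,255,255),(262,185,290,210),None)]:
        for b in blobs(im2,d,lo,hi,roi): print(nm,b[0],b[1],at_depth(n,b[1],b[2]))
    # plate corners (crop px, z=10) + tray outline
    c=lambda u,v:(170+u/3.748,130+v/3.748)
    obs=[(c(253,187),(95,116,10)),(c(549,174),(95,-116,10)),(c(568,413),(-95,-116,10)),(c(263,436),(-95,116,10)),
         (c(332,391),(-70,53,57)),(c(477,380),(-70,-53,85)),(c(391,158),(88,0,122))]
    def pw(p,q): a=p[2]; return np.array([p[0]+np.cos(a)*q[0]-np.sin(a)*q[1],p[1]+np.sin(a)*q[0]+np.cos(a)*q[1],q[2]])
    f=lambda p:np.concatenate([(at_z(n,u,q[2])-pw(p,q))[:2] for u,q in obs])
    r=least_squares(f,[545,165,0.05],x_scale=[1,1,.01]); print(r.x[:2],'yaw %.4f'%r.x[2]); print(r.fun.reshape(-1,2))
    for k,q in dict(pad_right=(-70,-53,85),post=(12,0,148),start=(12,-45,148)).items(): print(k,pw(r.x,q))
```

```bash
python3 fit.py
```

```text
yellow 156 [296.5 231.1] [484.2 108.9  86.8]
yellow 151 [258.4 234.6] [475.5 213.6  57.8]
green 702 [334.2 216.1] [536.    3.8   6. ]
orange 79 [264.5 191.1] [605.5 206.3  11.1]
orange 162 [286.  196.1] [591.7 143.8  11.1]
orange 16 [273.6 199.1] [559.8 167.1 145. ]
orange 13 [265.2 208.5] [554.5 202.8  10.3]
[549.7 163.7] yaw 0.0756
[[ 1.9 -0.3]
 [-1.6  1.1]
 [ 2.2 -1.2]
 [-1.  -1.9]
 [ 0.5  2. ]
 [-0.3  1.3]
 [-1.7 -1. ]]
pad_right [483.9 105.6  85. ]
post [561.7 164.6 148. ]
start [565.1 119.7 148. ]
```

Create to.py:
```python
import sys
from h import *
from scipy.spatial.transform import Rotation as Ro
t=np.array(list(map(float,sys.argv[1:4]))); s=read_state(); R=Ro.from_euler('xyz',s['tool_rot'])
Rt=Ro.from_euler('xyz',[np.pi,0,0.0756])
print('pos',np.round(s['eef_pos'],1),'rot left (tool)',np.round((R.inv()*Rt).as_rotvec(),4),'d(after rot)',np.round(Rt.inv().apply(t-s['eef_pos']),1),'width',round(s['width'],1),'force',np.round(s['force'],1),'t',s['clock'],'grip_off',ctrl.grip_point_offset)
```

```bash
python3 to.py 480 105 130
```

```text
pos [ 233.1 -606.8  231.3] rot left (tool) [ 1.000e-04 -0.000e+00  2.912e-01] d(after rot) [ 299.9 -691.1  101.3] width 85.5 force [-0.3  1.1 -0.3] t 0.85 grip_off 18.700000000000003
```

Emit:
pendant --segments '{"x":[0, 0, 0, 0], "y":[0, 0, 0, 0], "z":[0, 0, 0, 0], "ax":[0, 0, 0, 0], "ay":[0, 0, 0, 0], "az":[0.11, 0.11, 0.11, 0], "aperture":[0, 0, 0, 0]}'

```text
clock: 1.25
eef_pos: [233.2, -606.7, 231.3]
tool_rot: [3.142, 0.0, 0.037]
force: [-0.0, 0.4, 0.0]
width: 28.2
gripper_force: 0.0
```

```bash
python3 to.py 480 105 130
```

```text
pos [ 233.2 -606.7  231.3] rot left (tool) [ 0.0001  0.0003 -0.039 ] d(after rot) [ 299.8 -691.   101.3] width 28.2 force [-0.   0.4  0. ] t 1.25 grip_off 18.700000000000003
```

Emit:
pendant --segments '{"x":[0, 20, 28, 28, 28, 28, 28, 28, 28, 28, 15, 0], "y":[0, -20, -35, -40, -40, -40, -40, -40, -40, -40, -45, 0], "z":[0, 0, 0, 0, 0, 0, 0, 0, 0, 0, 0, 0], "ax":[0, 0, 0, 0, 0, 0, 0, 0, 0, 0, 0, 0], "ay":[0, 0, 0, 0, 0, 0, 0, 0, 0, 0, 0, 0], "az":[-0.039, 0, 0, 0, 0, 0, 0, 0, 0, 0, 0, 0], "aperture":[0, 0, 0, 0, 0, 0, 0, 0, 0, 0, 0, 0]}'

```text
clock: 2.45
eef_pos: [465.3, -200.0, 231.3]
tool_rot: [-3.137, -0.001, 0.091]
force: [0.6, 0.2, -0.7]
width: 0.1
gripper_force: 0.0
```

```bash
python3 to.py 480 105 130
```

```text
pos [ 465.3 -200.   231.3] rot left (tool) [-0.0045 -0.0013  0.0152] d(after rot) [  37.7 -303.1  101.3] width 0.1 force [ 0.6  0.2 -0.7] t 2.45 grip_off 18.700000000000003
```

Emit:
pendant --segments '{"x":[8, 8, 8, 8, 6, 0, 0, 0, 0], "y":[-40, -45, -45, -45, -45, -45, -38, 0, 0], "z":[0, 0, 0, 0, 0, 0, 0, 0, 0], "ax":[0, 0, 0, 0, 0, 0, 0, 0, 0], "ay":[0, 0, 0, 0, 0, 0, 0, 0, 0], "az":[0, 0, 0, 0, 0, 0, 0, 0, 0], "aperture":[0, 0, 0, 0, 0, 0, 0, 0, 0]}'

```text
clock: 3.35
eef_pos: [477.6, 97.1, 231.4]
tool_rot: [3.141, -0.0, 0.08]
force: [-0.2, 0.0, -0.7]
width: 0.3
gripper_force: 0.0
```

```bash
python3 to.py 480 105 130
```

```text
pos [477.6  97.1 231.4] rot left (tool) [ 0.0003 -0.0002  0.0041] d(after rot) [  3.   -7.7 101.4] width 0.3 force [-0.2  0.  -0.7] t 3.35 grip_off 18.700000000000003
```

Emit:
pendant --segments '{"x":[3, 0, 0, 0, 0, 0, 0], "y":[-8, 0, 0, 0, 0, 0, 0], "z":[30, 40, 30, 10, 10, 0, 0], "ax":[0, 0, 0, 0, 0, 0, 0], "ay":[0, 0, 0, 0, 0, 0, 0], "az":[0, 0, 0, 0, 0, 0, 0], "aperture":[0, 0, 0, 0, 0, 0, 0]}'

```text
clock: 4.05
eef_pos: [480.9, 104.7, 112.3]
tool_rot: [-3.141, -0.002, 0.075]
force: [0.8, 0.0, 0.3]
width: -0.0
gripper_force: 0.0
```

```bash
python3 to.py 480 105 90
```

Run:
```python
from h import *
im,d=cams.get_image('top'); a=im[180:260,225:325]; im2,_=cams.get_image('scene'); b=im2[180:300,250:410]
cv2.imwrite('pics/chk1.png',np.vstack([cv2.resize(a,(375,300),interpolation=3),cv2.resize(b,(375,281),interpolation=3)]))
```

```text
pos [480.9 104.7 112.3] rot left (tool) [-0.0002 -0.0018 -0.0003] d(after rot) [-0.8 -0.4 22.3] width -0.0 force [0.8 0.  0.3] t 4.05 grip_off 18.700000000000003
```

View pics/chk1.png

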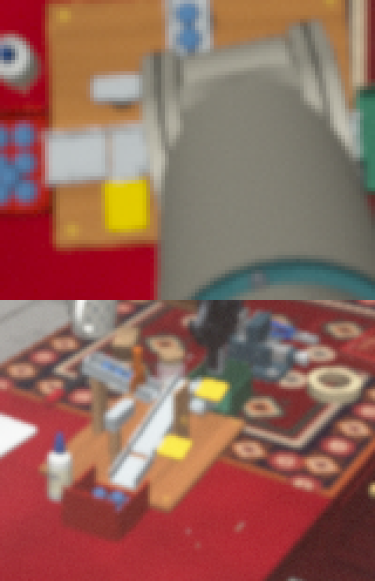

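The arm hides the pad in the top view. In the scene view the closed fingers are above and behind the raised right pad, which shows at about (340,218) in the full picture. Next I lower in small steps.

Emit:
pendant --segments '{"x":[0, 0, 0, 0, 0], "y":[0, 0, 0, 0, 0], "z":[10, 10, 6, 6, 0], "ax":[0, 0, 0, 0, 0], "ay":[0, 0, 0, 0, 0], "az":[0, 0, 0, 0, 0], "aperture":[0, 0, 0, 0, 0]}'

```text
clock: 4.65
eef_pos: [479.3, 104.8, 78.3]
tool_rot: [3.141, 0.002, 0.076]
force: [-0.7, 0.2, 0.8]
width: 0.2
gripper_force: 0.0
```

Emit:
pendant --segments '{"x":[0, 0, 0, 0], "y":[0, 0, 0, 0], "z":[6, 6, 4, 0], "ax":[0, 0, 0, 0], "ay":[0, 0, 0, 0], "az":[0, 0, 0, 0], "aperture":[0, 0, 0, 0]}'

```text
clock: 5.05
eef_pos: [479.6, 105.0, 62.7]
tool_rot: [3.142, 0.001, 0.076]
force: [-1.2, 0.5, 0.7]
width: -0.0
gripper_force: 0.0
```

Emit:
pendant --segments '{"x":[0, 0, 0], "y":[0, 0, 0], "z":[2, 2, 0], "ax":[0, 0, 0], "ay":[0, 0, 0], "az":[0, 0, 0], "aperture":[0, 0, 0]}'

```text
clock: 5.35
eef_pos: [479.9, 105.0, 59.3]
tool_rot: [-3.142, 0.0, 0.076]
force: [-1.4, -0.3, 2.1]
width: 0.2
gripper_force: 0.5
```

Emit:
pendant --segments '{"x":[0, 0], "y":[0, 0], "z":[2, 0], "ax":[0, 0], "ay":[0, 0], "az":[0, 0], "aperture":[0, 0]}'

```text
clock: 5.55
eef_pos: [480.0, 105.1, 58.6]
tool_rot: [-3.141, -0.0, 0.076]
force: [-3.2, -1.0, 15.2]
width: -0.2
gripper_force: 7.4
```

15 N at z = 58.6 mm means the gate has reached its hard stop. I'll raise the tool and check.

Emit:
pendant --segments '{"x":[0, 0, 0, 0, 0, 0, 0, 0, 0, 0], "y":[0, 0, 0, 0, 0, 40, 40, 40, 0, 0], "z":[-6, -20, -40, -40, -30, 0, 0, 0, 0, 0], "ax":[0, 0, 0, 0, 0, 0, 0, 0, 0, 0], "ay":[0, 0, 0, 0, 0, 0, 0, 0, 0, 0], "az":[0, 0, 0, 0, 0, 0, 0, 0, 0, 0], "aperture":[0, 0, 0, 0, 0, 0, 0, 0, 0, 0]}'

```text
clock: 6.55
eef_pos: [489.0, -15.5, 193.4]
tool_rot: [-3.141, -0.0, 0.073]
force: [-0.5, 0.5, -0.5]
width: 0.2
gripper_force: 0.0
```

Run:
```python
from fit import *
for n in('top','scene'):
    im,d=cams.get_image(n)
    for b in blobs(im,d,(24,150,120),(34,255,255),(240,215,310,250) if n=='top' else (310,200,360,265)): print(n,b[0],b[1],at_depth(n,b[1],b[2]))
```

```bash
python3 to.py 565 117 200
```

```text
top 152 [298.6 231.8] [485.  104.   56.4]
top 164 [258.9 233.7] [475.7 208.5  87.7]
scene 28 [340.9 225.9] [478.5 110.3  57.6]
scene 28 [324.6 232.8] [472.6 216.1  88.3]
pos [489.  -13.4 193.3] rot left (tool) [-0.0009  0.      0.0017] d(after rot) [  85.6 -124.3   -6.7] width -0.1 force [0.1 0.1 0.2] t 6.65 grip_off 18.700000000000003
```

The gate is fully over: the left pad is up at about 88 mm and the right pad is at about 56 mm. Now I move to the right side of the post.

Emit:
pendant --segments '{"x":[30, 30, 26, 0, 0, 0, 0, 0], "y":[-35, -45, -44, 0, 0, 0, 0, 0], "z":[0, 0, 0, 0, 30, 20, 0, 0], "ax":[0, 0, 0, 0, 0, 0, 0, 0], "ay":[0, 0, 0, 0, 0, 0, 0, 0], "az":[0, 0, 0, 0, 0, 0, 0, 0], "aperture":[0, 0, 0, 0, 0, 0, 0, 0]}'

```text
clock: 7.45
eef_pos: [562.6, 112.1, 143.4]
tool_rot: [-3.141, 0.001, 0.078]
force: [0.4, -0.4, 0.0]
width: 0.1
gripper_force: 0.0
```

```bash
python3 to.py 565 119 128
```

```text
pos [562.6 112.1 143.4] rot left (tool) [-0.0004  0.0006  0.002 ] d(after rot) [ 2.9 -6.7 15.4] width 0.1 force [ 0.4 -0.4  0. ] t 7.45 grip_off 18.700000000000003
```

Emit:
pendant --segments '{"x":[2, 0, 0, 0, 0, 0, 0, 0], "y":[0, 0, -10, -10, -8, -8, -8, 0], "z":[15, 0, 0, 0, 0, 0, 0, 0], "ax":[0, 0, 0, 0, 0, 0, 0, 0], "ay":[0, 0, 0, 0, 0, 0, 0, 0], "az":[0, 0, 0, 0, 0, 0, 0, 0], "aperture":[0, 0, 0, 0, 0, 0, 0, 0]}'

```text
clock: 8.25
eef_pos: [561.6, 156.7, 128.5]
tool_rot: [-3.141, -0.001, 0.078]
force: [0.2, 0.7, 0.1]
width: -0.2
gripper_force: 0.0
```

Run:
```python
from h import *
im,_=cams.get_image('scene'); b=im[170:300,240:410]
cv2.imwrite('pics/chk2.png',cv2.resize(b,(785,600),interpolation=3))
```

```bash
python3 to.py 565 119 128
```

```text
pos [561.5 155.9 128.4] rot left (tool) [-0.0004 -0.0002  0.0015] d(after rot) [ 0.7 37.1  0.4] width -0.3 force [ 0.7  0.4 -0.7] t 8.3 grip_off 18.700000000000003
```

View pics/chk2.png

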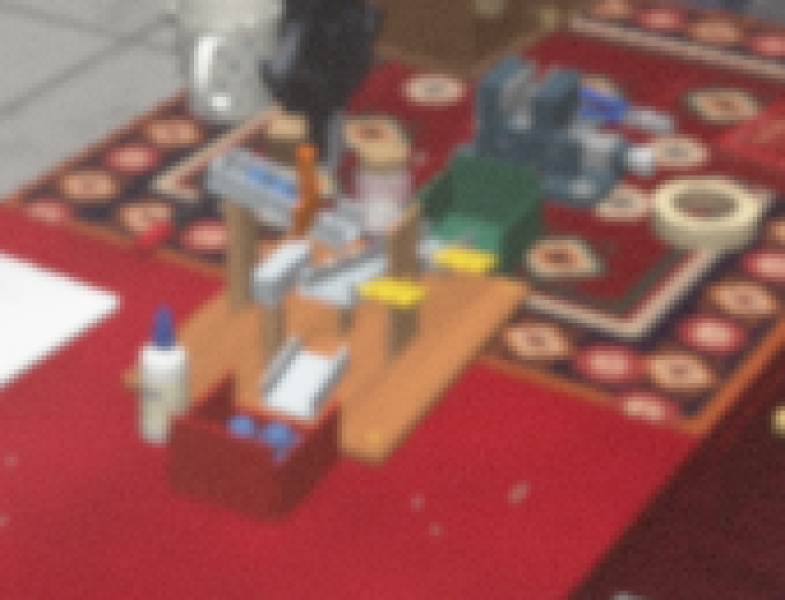

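The finger is right behind the post, at about (306,211) in the full picture. The gate is over and the beads are still in the channel. I carry on pushing to the end.

Emit:
pendant --segments '{"x":[0, 0, 0, 0, 0, 0], "y":[-6, -6, -6, -6, -6, 0], "z":[0, 0, 0, 0, 0, 0], "ax":[0, 0, 0, 0, 0, 0], "ay":[0, 0, 0, 0, 0, 0], "az":[0, 0, 0, 0, 0, 0], "aperture":[0, 0, 0, 0, 0, 0]}'

```text
clock: 8.9
eef_pos: [559.1, 186.5, 128.3]
tool_rot: [-3.141, -0.0, 0.078]
force: [0.8, 0.3, 0.2]
width: -0.1
gripper_force: 0.0
```

Emit:
pendant --segments '{"x":[0, 0, 0], "y":[-3, -3, 0], "z":[0, 0, 0], "ax":[0, 0, 0], "ay":[0, 0, 0], "az":[0, 0, 0], "aperture":[0, 0, 0]}'

```text
clock: 9.2
eef_pos: [558.8, 191.3, 128.3]
tool_rot: [-3.141, 0.0, 0.076]
force: [-0.0, -1.2, 1.0]
width: 0.2
gripper_force: 0.1
```

Emit:
pendant --segments '{"x":[0, 0], "y":[-3, 0], "z":[0, 0], "ax":[0, 0], "ay":[0, 0], "az":[0, 0], "aperture":[0, 0]}'

```text
clock: 9.4
eef_pos: [558.6, 194.2, 128.3]
tool_rot: [-3.141, -0.0, 0.076]
force: [-0.3, -0.7, 0.1]
width: -0.4
gripper_force: 0.3
```

Emit:
pendant --segments '{"x":[0, 0], "y":[-2, 0], "z":[0, 0], "ax":[0, 0], "ay":[0, 0], "az":[0, 0], "aperture":[0, 0]}'

```text
clock: 9.6
eef_pos: [558.6, 194.6, 128.3]
tool_rot: [3.14, 0.0, 0.075]
force: [0.3, -4.4, 0.8]
width: 0.2
gripper_force: 1.9
```

Run:
```python
from h import *
im,_=cams.get_image('scene'); b=im[170:300,240:410]
cv2.imwrite('pics/chk3.png',cv2.resize(b,(785,600),interpolation=3))
```

```text
(no output)
```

View pics/chk3.png

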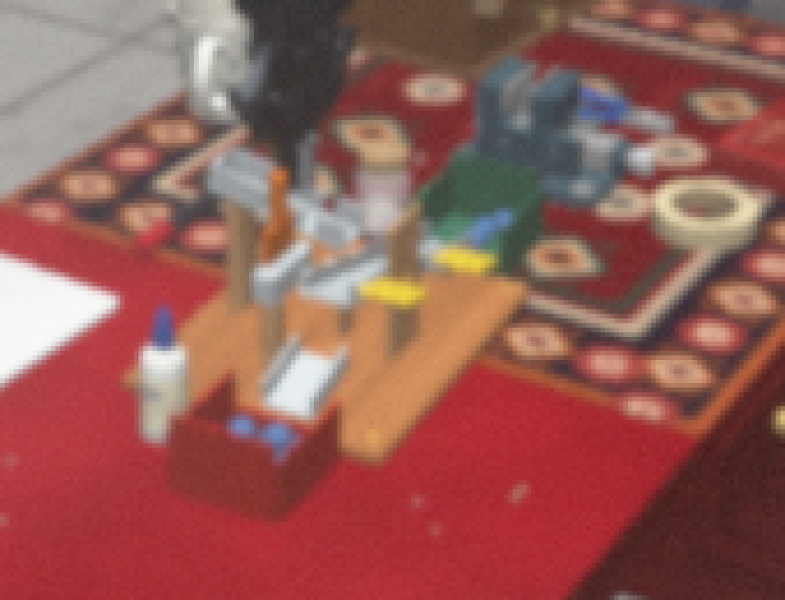

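The channel looks empty and blue beads show in the green tray, at about (345,220). One more nudge to confirm the hard end, then I retreat.

Emit:
pendant --segments '{"x":[0, 0], "y":[-2, 0], "z":[0, 0], "ax":[0, 0], "ay":[0, 0], "az":[0, 0], "aperture":[0, 0]}'

```text
clock: 9.85
eef_pos: [558.6, 194.9, 128.3]
tool_rot: [3.138, 0.001, 0.074]
force: [-0.2, -8.5, 1.7]
width: 0.0
gripper_force: 3.8
```

Emit:
pendant --segments '{"x":[0, 0, 0, 0, 0, -30, -30, 0, 0, 0, 0, 0], "y":[10, 10, 0, 0, 35, 40, 45, 45, 45, 40, 40, 0], "z":[0, 0, -30, -40, -10, 0, 0, 0, 0, 0, 0, 0], "ax":[0, 0, 0, 0, 0, 0, 0, 0, 0, 0, 0, 0], "ay":[0, 0, 0, 0, 0, 0, 0, 0, 0, 0, 0, 0], "az":[0, 0, 0, 0, 0, 0, 0, 0, 0, 0, 0, 0], "aperture":[0, 0, 0, 0, 0, 0, 0, 0, 0, 0, 0, 0]}'

```text
clock: 11.05
eef_pos: [523.9, -119.6, 208.7]
tool_rot: [3.138, -0.002, 0.066]
force: [0.2, 1.0, -0.7]
width: -0.1
gripper_force: 0.0
```

Run:
```python
from fit import *
im,d=cams.get_image('top')
for b in blobs(im,d,(95,80,60),(125,255,255),(262,165,355,245),4): print('blue',b[0],b[1],at_depth('top',b[1],b[2]))
for b in blobs(im,d,(8,150,150),(20,255,255),(245,185,290,210)): print('or',b[0],b[1],at_depth('top',b[1],b[2]))
cv2.imwrite('pics/fin.png',cv2.resize(im[150:270,190:350],(800,600),interpolation=3))
```

```text
blue 99 [338.  218.1] [528.6  -6.3  19.7]
or 398 [254.8 193.7] [597.4 234.4  10.5]
or 157 [286.2 196. ] [591.9 143.3  10.5]
or 18 [263.9 208.6] [554.3 206.4  11.1]
```

View pics/fin.png

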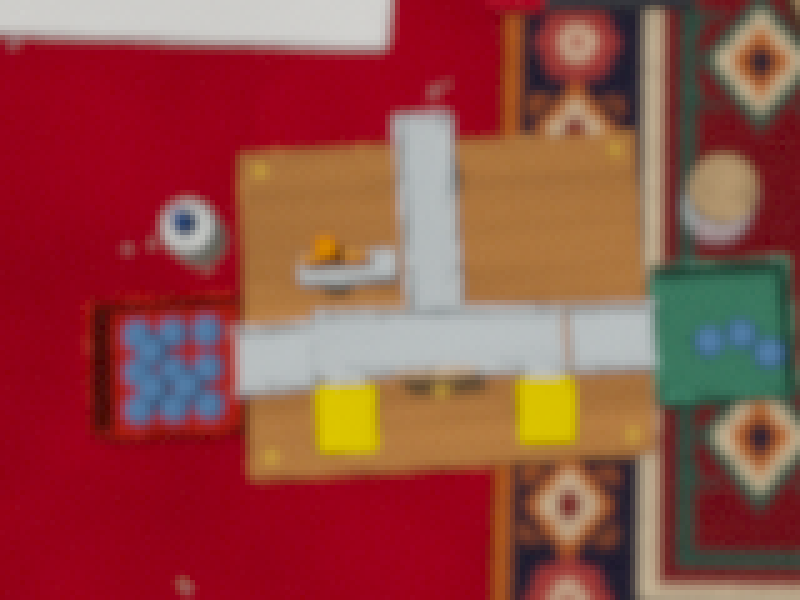

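All three beads lie in the green tray, at about (332–344, 216–220) in the full picture. The post is at its left end and the bystanders near the feeder are where they were.

Emit:
pendant --segments '{"x":[0, 0, 0], "y":[0, 0, 0], "z":[0, 0, 0], "ax":[0, 0, 0], "ay":[0, 0, 0], "az":[0, 0, 0], "aperture":[0, 0, 0]}'

```text
clock: 11.4
eef_pos: [524.1, -110.5, 208.3]
tool_rot: [-3.141, -0.0, 0.079]
force: [-0.2, -0.7, 0.3]
width: -0.2
gripper_force: 0.0
```

```bash
python3 -c "
from cell import ctrl; print(ctrl.finish_job())"
```

```text
the job is handed in; nothing more can be done
None
```

The job is handed in at about 11.4 s: the gate was rocked fully over first, the feed stop was pushed to its hard end, and all three beads rolled into the green tray; the hand-in returned no verdict.

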